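# Clamp the printing screen

## Task

Clamp the wooden printing screen to its board: with a finger, push the blue clamp strap round until it lies fully across the rail of the screen against its stop, and only then push the red cam lever all the way down. Leave the screen lying where it is, and do not disturb the squeegee, pot, jars, mug or brush.

Things in the scene. Friction and masses are not known exactly. Their poses are not given: they have to be found in the camera images.
- board: plywood printing board, 260 x 375 x 18 mm, fixed to the table, its top 18 mm above the table. It carries the clamp. Origin on the table level right under the clamp's upright pivot; z up. The board's own +y axis points from the pivot across the near rail of the screen; its +x axis is the side to which the strap stands open. The board reaches 110 mm to -x, 150 mm to +x, 60 mm to -y and 315 mm to +y of its origin.
- pivot (a point): point on the clamp's upright pivot axis at the level of the strap's top, 56 mm above the table (fixed)
- strap (a joint): swing of the blue steel clamp strap about the upright pivot, rad: 0 = against its stop, lying square across the screen's near rail (pointing along the board's +y); it grows as the strap swings open, clockwise seen from above (at 1.57 it points along the board's +x), up to 2.0. Starts open at 1.1 to 1.8. Stiff hinge (0.15 N m), stays where it is left, turns only.
- strap_end (a point): point in the middle of the strap's thickness, on the axis of its black end knob, 110 mm from the pivot axis, 51 mm above the table. The strap is a flat bar 24 mm wide and 10 mm thick, 46 to 56 mm above the table, reaching 123 mm from the pivot; at this end a black knob 22 mm across stands on it, to 80 mm above the table, and a rubber foot 22 mm across hangs under it (as low as 42 mm above the table while the lever is up). Its y axis points outward along the strap.
- lever (a joint): tilt of the red cam lever, rad: 0 = raised 45 degrees above level, 0.785 = fully down, level, at its end stop. Starts at 0 to 0.2. Its hinge is level, crosses the pivot axis at right angles to the strap, 72 mm above the table, and rides round with the strap. It stays where it is left; pressing it takes about 2 to 5 N at the ball. Pushing it down lowers the rubber foot about 7 mm onto the screen's rail.
- lever_ball (a point): centre of the ball at the end of the red lever, ball 24 mm across, 90 mm from the lever's hinge; the lever points from the pivot away from the strap's free end. The ball follows an arc down and outward: 136 mm above the table at joint value 0, 72 mm when fully down.
- screen: loose printing screen: square wooden frame 190 x 190 mm outside, rails 28 mm wide and 20 mm thick, with a flat mesh at the bottom; lies on the board between low fences, its rails' top 38 mm above the table, so 8 mm below the strap. Its near rail's centre line is 110 mm from the pivot. Origin under its centre, 191 mm from the pivot along the board's +y.
- squeegee: bystander: squeegee lying flat inside the screen: wooden handle 100 x 28 x 22 mm with a rubber blade along one side; origin under its centre
- pot: bystander: small blue ceramic pot, 48 mm across, 42 mm high, standing on the board beside the clamp; origin under its centre
- jar_amber: bystander: amber glass jar, 66 mm across, 85 mm high, left of the board; origin under its centre
- jar_green: bystander: green glass jar, same size, left of the board; origin under its centre
- jar_red: bystander: dark red jar, same size, left of the board; origin under its centre
- mug: bystander: white mug, 76 mm across, 85 mm high, right of the board; origin under its centre
- brush: bystander: brush lying on the table right of the board; origin under its middle

How it is judged:
By the outcome, as a careful person would: the job done as asked, in the order asked, and still so for the second after the job is handed in, with the robot touching nothing.
It also fails if it takes over 48 s, if anything falls off the work surface, if the arm or the gripper's body presses on something with over 40 N, if the wrist force passes 120 N, or if a joint passes its speed limit or range.

## Robot

A 6-joint arm with a two-finger parallel gripper is mounted at the origin on the work surface. World frame = base frame: x ahead of the robot, y to its left, z up, the work surface at z = 0. Lengths are in m, angles in degrees, forces in N, time in s.
With the tool pointing down it reaches from about 0.375 to 0.9 m from the base axis. Payload 3.1 kg.
Tool frame: the origin (TCP) lies at the very end of the fingers, on their centre line; the grasp point (between the pads) lies 19 mm behind it; z points along the fingers, y is the line along which they close (so a half turn about z gives the same grasp; the last joint's range is limited). The gripper opens to 87 mm and grips with 3 to 60 N. Pads are 19 mm wide; open, the fingers measure 117 mm over their backs; the gripper's body (75 mm by 190 mm) begins 51 mm behind the grasp point.
Start: joints at [59.674, 30.224, 82.088, -0, 67.689, -10.227], TCP at [0.215, 0.587, 0.223] pointing down, gripper open.
Joint ranges: [-176.69, 176.69], [-43.24, 126.21], [12.49, 139.97], [-82, 262], [0, 151.66], [-163.58, 163.58]. Speed limits (degrees/s): [159.86, 159.86, 180, 180, 180, 180].

## Interface

Orientations are given as a 3x3 rotation matrix whose columns are the frame's x, y, z axes.
In Python, from rig import bot, imaging gives the robot as it stands.
- The arm moves only by the tool drive_tool, never from a script. Its argument "deltas" is text: rows parted by semicolons, each of 5 numbers parted by spaces: the finger opening in mm, from 0 to 87, then the shift along the world's x, y, z in mm, then the turn about the world's z in rad. In form: jaw dx dy dz twist; .... A call has 1 to 12 rows; each row is the pose to reach, as a shift and turn from the pose commanded when the call began; what a row does not reach only later rows make up. A row lasts 1/10 s, in which the tool goes at most 50 mm and 8.59 degrees, less where a joint would pass 70% of its speed; a pose out of reach is approached as far as the arm can. A call with a gripper value outside its range is refused whole. The fingers move at their own pace and stop on an object; the grip force is fixed at half the most. Time passes only in rows, so rows that repeat a pose let the fingers close. It gives the time, the measured TCP pose, the force, the opening and the grip force at its end, in the units of the state.
- bot.read_state(): the state, without advancing time (a new reading comes with each control period).
- imaging.capture(name): name is "scene" or "top" or "wrist"; returns the picture (384x512x3 uint8, red, green, blue); there is no depth.
- imaging.camera_model(name): a dict with "fx", "fy", "cx", "cy" (pixels), "T" (4x4, takes a point from camera to world coordinates). Camera axes: x right, y down, z forward; pixel columns grow to the right and rows downward; lengths in m; the calibration is good to about 2 mm. A picture is of the moment at which its call begins: read the wrist's pose just before it. camera_model takes no time and is no camera call; for the wrist camera it gives the pose at the moment of the call.
- bot.hand_in(): hands the job in; it is judged then, once.
The state is a dict: "time_s": time; "joint_positions": joint angles; "qvel": joint speeds; "tau": joint torques, N m; "position": TCP position; "tcp_rot": TCP orientation; "force": force on the tool from outside, world axes, zero at the start; "moment": the same for the moment, N m; "opening": opening from 0.0 (shut) to 1.0 (fully open); "grasp_force": force on a finger pad.
Only numpy, scipy, OpenCV 4.12 (cv2) and the standard library are available. Lean on these libraries where they do the work, as an engineer would, in place of code of your own. Each camera call takes 0.05 s, during which the arm holds its last target. There are 200 camera calls.

## Working session

There is one attempt and no reset: what is moved stays moved. The work goes in short steps, Python scripts to look and compute and a tool call to move; the robot and the scene stay as the last step left them, time stands still between calls to the robot, and variables do not carry over. Pictures are saved under pics/ and viewed, at most 10 in all, crops included, and the job is handed in when it is done.

Besides the shell and the picture viewer there is one more tool, called after "Emit:" by a JSON object that holds its "op" and its "data". drive_tool: Moves the arm, as the interface text tells. Its arguments: {"type":"object","properties":{"deltas":{"type":"string"}},"required":["deltas"]}

```bash
mkdir -p pics; python3 - <<'E'
from rig import bot, imaging
import cv2
for n in("top","scene"):
    im=imaging.capture(n); cv2.imwrite(f"pics/{n}0.png",cv2.resize(im[:,:,::-1],(800,600),interpolation=cv2.INTER_CUBIC))
    m=imaging.camera_model(n); print(n,m)
s=bot.read_state();print(s["tcp_rot"],s["time_s"])
E
```

```text
top {'fx': 476.607861291684, 'fy': 476.607861291684, 'cx': 257.3418370976699, 'cy': 192.29666089423176, 'T': array([[ 0.05084886, -0.97869371,  0.19892967,  0.22793689],
       [-0.9986958 , -0.05074542,  0.00562167, -0.04235144],
       [ 0.00459288, -0.19895608, -0.97999765,  1.59545006],
       [ 0.        ,  0.        ,  0.        ,  1.        ]])}
scene {'fx': 442.6449481234172, 'fy': 442.6449481234172, 'cx': 251.44581141353302, 'cy': 189.77489259906682, 'T': array([[ 0.02642587,  0.69283952, -0.72060743,  1.45139435],
       [ 0.99964701, -0.02029302,  0.01714767, -0.06070739],
       [-0.00274272, -0.72080621, -0.69313122,  0.99750667],
       [ 0.        ,  0.        ,  0.        ,  1.        ]])}
[[-9.39104713e-01  3.43629656e-01 -9.98187710e-04]
 [ 3.43630934e-01  9.39103191e-01 -1.72578876e-03]
 [ 3.44369066e-04 -1.96370453e-03 -9.99998013e-01]] 0.1
```

View pics/top0.png

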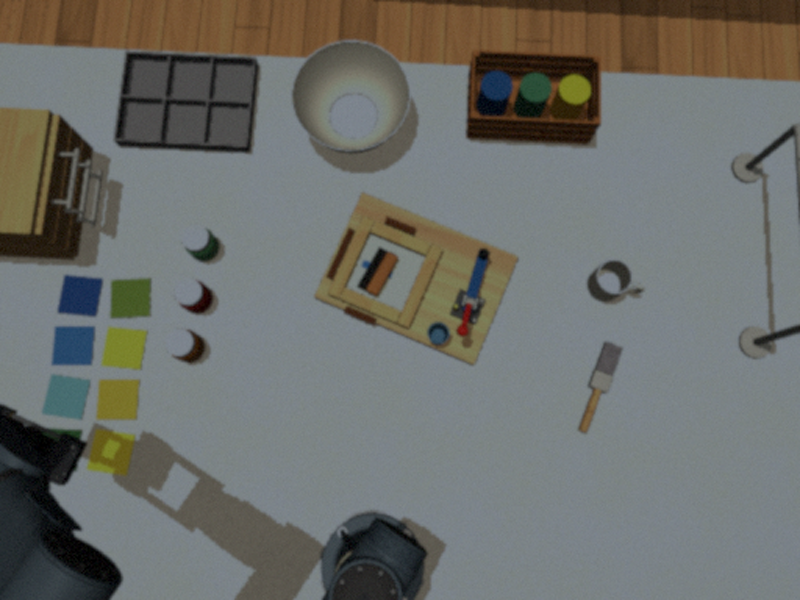

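View pics/scene0.png

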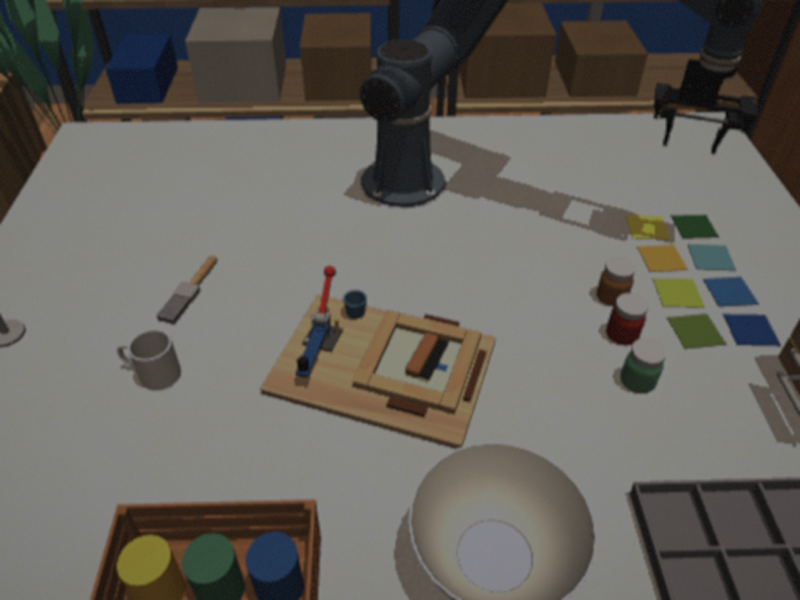

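The top view shows the board's corners at (363,193), (518,257), (475,364) and (316,298), the knob at (484,254), the ball at (463,329) and the pot at (438,334). The strap points up in the image and the screen lies to the left. I'll fit the board pose next.

```bash
cat >h.py <<'E'
from rig import bot, imaging
import numpy as np, cv2
def ray(n,u,v,z,s=.64):
    m=imaging.camera_model(n);T=m["T"]
    d=T[:3,:3]@[(u*s-m["cx"])/m["fx"],(v*s-m["cy"])/m["fy"],1]
    return T[:3,3]+d*(z-T[2,3])/d[2]
def fit(P,Q):
    P=np.array(P);Q=np.array(Q);a=P-P.mean(0);b=Q-Q.mean(0)
    th=np.arctan2((a[:,0]*b[:,1]-a[:,1]*b[:,0]).sum(),(a*b).sum())
    R=np.array([[np.cos(th),-np.sin(th)],[np.sin(th),np.cos(th)]]);t=Q.mean(0)-R@P.mean(0)
    return th,R,t,(P@R.T+t-Q)
E
python3 - <<'E'
from h import *
B=[(.15,.315),(.15,-.06),(-.11,-.06),(-.11,.315)]
for n,px,kn,ball,pot in(("top",[(363,193),(518,257),(475,364),(316,298)],(484,254),(463,330),(438,332)),("scene",[(461,441),(264,390),(316,298),(495,346)],(303,362),(330,271),(355,297))):
    th,R,t,e=fit(B,[ray(n,*p,.018)[:2] for p in px])
    print(n,"th",th,"piv",t.round(4),"err mm",(e*1e3).round(1).tolist())
    k=ray(n,*kn,.08)[:2]; kb=R.T@(k-t); print("knob",k,kb,np.hypot(*kb),"strap",np.arctan2(kb[0],kb[1]))
    b=ray(n,*ball,.13)[:2];bb=R.T@(b-t);print("ball",b,bb,np.hypot(*bb))
    p=ray(n,*pot,.06)[:2];print("pot",p,R.T@(p-t))
E
```

```text
top th -0.34883371326526497 piv [ 0.5397 -0.1775] err mm [[0.9, 1.3], [1.9, -3.4], [-2.8, -1.2], [0.0, 3.3]]
knob [ 0.64411884 -0.20070145] [0.10610928 0.01387126] 0.10701210276631277 strap 1.440807294385861
ball [ 0.47171186 -0.15820105] [-0.0704407 -0.0051171] 0.07062631415690855
pot [ 0.47644193 -0.11176868] [-0.08186619  0.04013549]
scene th -0.3586618354105468 piv [ 0.5518 -0.1735] err mm [[16.8, 0.2], [3.2, -8.6], [-5.1, 2.2], [-15.0, 6.1]]
knob [ 0.65754108 -0.19897823] [0.10792928 0.01328205] 0.10874346696899352 strap 1.4483494119190803
ball [ 0.47673748 -0.15574454] [-0.07654528 -0.00970128] 0.07715759241884398
pot [ 0.4759002  -0.11156803] [-0.09283619  0.03137026]
```

The top-view fit is good: residuals are about 3 mm, the knob radius is 107 mm against 110 expected, and the strap angle is about 1.44. Pivot is about (0.540, -0.1775) and the yaw is -0.349. I'll move high to the open side of the strap with the fingers closed.

Emit:
{"op": "drive_tool", "data": {"deltas": "0 20 -42 0 0; 0 40 -84 0 0; 0 60 -126 0 0; 0 80 -168 0 0; 0 102 -210 0 0.05; 0 123 -252 0 0.05; 0 145 -294 0 0.1; 0 166 -336 0 0.13; 0 188 -378 0 0.13; 0 210 -420 0 0.13; 0 230 -460 0 0.13; 0 250 -500 0 0.13"}}

```text
time_s: 1.3
position: [0.4651, 0.0851, 0.2224]
tcp_rot: [[-0.976, 0.219, -0.0], [0.219, 0.976, 0.0], [0.0, 0.0, -1.0]]
force: [0.2, 1.1, 0.1]
opening: 0.03
grasp_force: 0.0
```

Emit:
{"op": "drive_tool", "data": {"deltas": "0 20 -42 0 0; 0 40 -84 0 0; 0 60 -126 0 0; 0 80 -168 0 0; 0 102 -210 0 0; 0 123 -252 0 0; 0 141 -290 0 0; 0 159 -323 0 0; 0 159 -323 0 0; 0 159 -323 0 0; 0 159 -323 0 0; 0 159 -323 0 0"}}

```text
time_s: 2.5
position: [0.6231, -0.2345, 0.2225]
tcp_rot: [[-0.976, 0.218, -0.001], [0.218, 0.976, 0.001], [0.001, 0.001, -1.0]]
force: [-0.2, -0.4, 0.4]
opening: 0.006
grasp_force: 0.0
```

```bash
python3 - <<'E'
from h import *
im=imaging.capture("wrist"); cv2.imwrite("pics/w1.png",cv2.resize(im[:,:,::-1],(800,600)))
print(imaging.camera_model("wrist"));s=bot.read_state();print(s)
E
```

```text
{'fx': 335.98321283502287, 'fy': 335.98321283502287, 'cx': 250.8905038358044, 'cy': 189.62535638259274, 'T': array([[ 2.18378008e-01,  9.40594326e-01,  2.59987228e-01,
         5.52191465e-01],
       [ 9.75864115e-01, -2.10628630e-01, -5.76611651e-02,
        -2.16765123e-01],
       [ 5.24989050e-04,  2.66304136e-01, -9.63888910e-01,
         3.84743913e-01],
       [ 0.00000000e+00,  0.00000000e+00,  0.00000000e+00,
         1.00000000e+00]])}
{'time_s': 2.55, 'joint_positions': array([-3.02204991e+01,  3.34879392e+01,  7.56950390e+01,  5.82337642e-03,
        7.08608169e+01, -1.07654871e+02]), 'qvel': array([-0.05898077, -0.11241002, -0.49360841, -0.01556945, -0.01486173,
       -0.10181106]), 'tau': array([-2.23974399e-01, -4.70032918e+01, -1.84010464e+01, -6.40707300e-02,
        6.23866729e-02,  5.49069009e-04]), 'position': array([ 0.62330168, -0.23457677,  0.22265961]), 'tcp_rot': array([[-9.76039978e-01,  2.17590408e-01, -6.12155862e-04],
       [ 2.17590146e-01,  9.76040117e-01,  4.67697504e-04],
       [ 6.99255170e-04,  3.23292379e-04, -9.99999703e-01]]), 'force': array([-0.20907614, -0.3474531 , -0.05974605]), 'moment': array([ 0.00838193,  0.02566144, -0.01886077]), 'grasp_force': 0.0, 'opening': 0.007543133819394712}
```

View pics/w1.png

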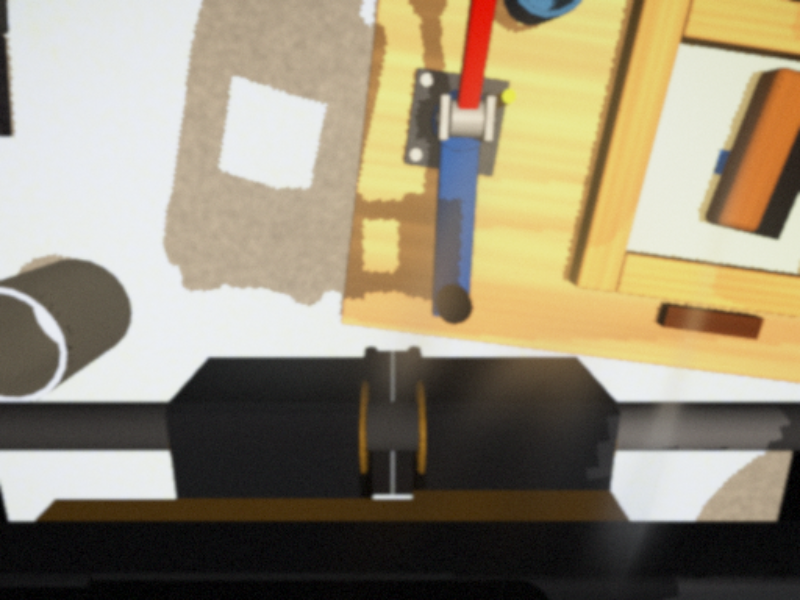

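The wrist view shows the strap from the hinge at (468,122) to the knob at (454,303). The closed fingertip is on its left, at about (393,352), and the mug is far left at (40,340).

```bash
python3 - <<'E'
from h import *
th=-.349;c,s=np.cos(th),np.sin(th);R=np.array([[c,-s],[s,c]]);t=np.array([.5397,-.1775])
for nm,u,v,z in(("knob",454,303,.08),("hinge",468,120,.075),("strapL",436,270,.056),("strapR",471,270,.056),("tip",393,352,.223),("tipL",367,350,.223),("tipR",420,350,.223),("mugR",130,310,.05)):
    p=ray("wrist",u,v,z)[:2];b=R.T@(p-t);print(nm,p.round(4),(b*1e3).round(1),np.arctan2(*b))
E
```

```text
knob [ 0.6467 -0.1994] [108.  16.] 1.4233176624214567
hinge [ 0.5451 -0.1714] [2.9 7.6] 0.37020865009084314
strapL [ 0.63   -0.2051] [94.3  4.9] 1.518626666193078
strapR [ 0.6349 -0.1832] [91.4 27.2] 1.2818308493666308
tip [ 0.6145 -0.2303] [ 88.3 -24. ] 1.8365288797893013
tipL [ 0.6119 -0.2385] [ 88.7 -32.6] 1.9230468634107538
tipR [ 0.6157 -0.2215] [ 86.5 -15.3] 1.746109316240425
mugR [ 0.6136 -0.4092] [ 148.7 -192.5] 2.483877602265059
```

Emit:
{"op": "drive_tool", "data": {"deltas": "0 0 0 -40 0; 0 0 0 -80 0; 0 0 0 -120 0; 0 0 0 -150 0; 0 0 0 -165 0; 0 0 0 -178 0; 0 0 0 -178 0; 0 0 0 -178 0"}}

```text
time_s: 3.35
position: [0.6247, -0.2364, 0.0458]
tcp_rot: [[-0.976, 0.219, 0.002], [0.219, 0.976, -0.001], [-0.002, -0.001, -1.0]]
force: [0.3, -0.2, -0.3]
opening: 0.007
grasp_force: 0.0
```

```bash
python3 - <<'E'
from h import *
th=-.349;c,s=np.cos(th),np.sin(th);R=np.array([[c,-s],[s,c]]);t=np.array([.5415,-.1755])
S=bot.read_state();p=S["position"];print(p,S["force"])
for q in np.arange(1.45,-.16,-.1):
    d=np.array([np.sin(q),np.cos(q)]);g=np.array([-np.cos(q),np.sin(q)])
    w=t+R@(.095*d-.021*g); print(round(q,2),((w-p[:2])*1e3).round(0),round(1.44-q,2))
E
```

```text
[ 0.62466573 -0.23639651  0.04576104] [ 0.25427221 -0.19792448 -0.32136517]
1.45 [ 5. 19.] -0.01
1.35 [ 8. 28.] 0.09
1.25 [11. 37.] 0.19
1.15 [13. 47.] 0.29
1.05 [14. 56.] 0.39
0.95 [14. 66.] 0.49
0.85 [13. 76.] 0.59
0.75 [11. 85.] 0.69
0.65 [ 8. 95.] 0.79
0.55 [  4. 104.] 0.89
0.45 [ -0. 112.] 0.99
0.35 [ -6. 120.] 1.09
0.25 [-12. 128.] 1.19
0.15 [-19. 134.] 1.29
0.05 [-27. 140.] 1.39
-0.05 [-35. 145.] 1.49
-0.15 [-44. 150.] 1.59
```

Emit:
{"op": "drive_tool", "data": {"deltas": "0 3 10 0 0; 0 5 19 0 0; 0 8 28 0 0.09; 0 11 37 0 0.19; 0 13 47 0 0.29; 0 14 56 0 0.39; 0 14 66 0 0.49; 0 13 76 0 0.59; 0 11 85 0 0.69; 0 8 95 0 0.79; 0 4 104 0 0.89; 0 4 104 0 0.89"}}

```text
time_s: 4.55
position: [0.6281, -0.1304, 0.0457]
tcp_rot: [[-0.783, -0.622, 0.001], [-0.622, 0.783, -0.0], [-0.001, -0.001, -1.0]]
force: [-0.1, 0.8, 0.3]
opening: 0.006
grasp_force: 0.0
```

Emit:
{"op": "drive_tool", "data": {"deltas": "0 -4 8 0 0.1; 0 -10 16 0 0.2; 0 -13 20 0 0.25; 0 -16 24 0 0.3; 0 -16 24 0 0.3"}}

```text
time_s: 5.05
position: [0.6137, -0.1011, 0.0448]
tcp_rot: [[-0.574, -0.819, -0.004], [-0.819, 0.574, -0.014], [0.014, -0.004, -1.0]]
force: [0.2, 0.2, 0.4]
opening: 0.009
grasp_force: 0.2
```

```bash
python3 - <<'E'
from h import *
im=imaging.capture("wrist"); cv2.imwrite("pics/w2.png",cv2.resize(im[:,:,::-1],(800,600)))
E
```

```text
(no output)
```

View pics/w2.png

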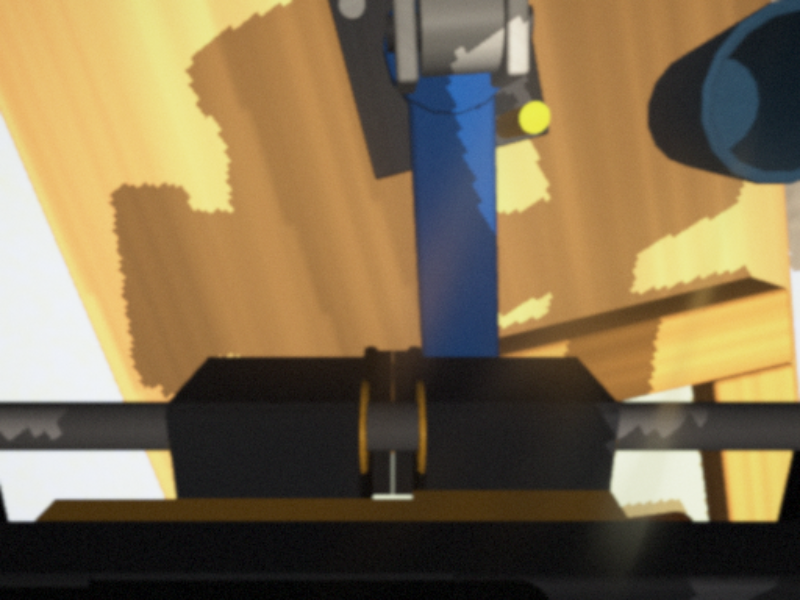

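The finger is beside the strap, which spans columns 415 to 497 and moves with it. The yellow stop pin at (535,117) is still a little way off, so I'll continue gently.

Emit:
{"op": "drive_tool", "data": {"deltas": "0 -4 3 0 0.05; 0 -7 6 0 0.1; 0 -11 9 0 0.15; 0 -15 12 0 0.2; 0 -15 12 0 0.2"}}

```text
time_s: 5.6
position: [0.607, -0.0664, 0.0413]
tcp_rot: [[-0.436, -0.9, 0.007], [-0.897, 0.433, -0.087], [0.076, -0.044, -0.996]]
force: [9.2, -4.4, -1.0]
opening: 0.003
grasp_force: 5.7
```

Emit:
{"op": "drive_tool", "data": {"deltas": "0 -2 1 0 0.03; 0 -4 2 0 0.05; 0 -4 2 0 0.05"}}

```text
time_s: 5.9
position: [0.6078, -0.063, 0.0412]
tcp_rot: [[-0.399, -0.917, 0.019], [-0.912, 0.395, -0.11], [0.093, -0.061, -0.994]]
force: [12.4, -15.5, -1.9]
opening: 0.004
grasp_force: 8.8
```

Emit:
{"op": "drive_tool", "data": {"deltas": "0 -2 1 0 0.02; 0 -4 2 0 0.02; 0 -4 2 0 0.02"}}

```text
time_s: 6.2
position: [0.6081, -0.0613, 0.0415]
tcp_rot: [[-0.385, -0.923, 0.029], [-0.918, 0.379, -0.118], [0.098, -0.072, -0.993]]
force: [19.2, -21.2, -3.8]
opening: -0.001
grasp_force: 12.0
```

```bash
python3 - <<'E'
from h import *
im=imaging.capture("wrist"); cv2.imwrite("pics/w3.png",cv2.resize(im[:,:,::-1],(640,480)))
s=bot.read_state();print(s["joint_positions"],s["position"],s["force"],s["tau"])
E
```

```text
[ -13.08348903   42.78756719   93.2125514    -9.45669781   41.2247439
 -163.56540347] [ 0.60809932 -0.06132233  0.04149014] [ 18.41866169 -21.48518728  -4.19819249] [ 11.70130134 -44.06575799   3.02609436   3.53705652   5.80466822
   0.3289455 ]
```

View pics/w3.png

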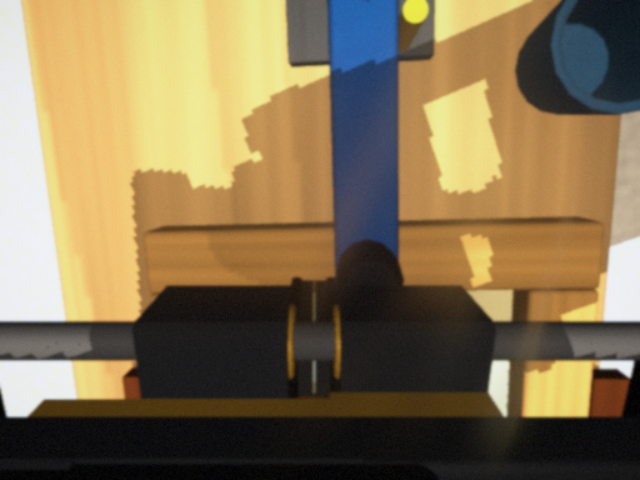

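Joint 6 is at its range end (-163.57), so the tool tilts. The strap at columns 330 to 400 is now right beside the yellow pin at (415,10). I'll back off, untwist, and re-press at the strap with an upright tool.

Emit:
{"op": "drive_tool", "data": {"deltas": "0 10 -3 2 -0.1; 0 18 -6 4 -0.22; 0 26 -9 4 -0.34; 0 34 -12 4 -0.46; 0 36 -13 4 -0.58; 0 36 -13 4 -0.7; 0 36 -13 4 -0.8; 0 36 -13 4 -0.8; 0 36 -13 4 -0.8"}}

```text
time_s: 7.15
position: [0.6273, -0.0653, 0.0409]
tcp_rot: [[-0.927, -0.367, -0.079], [-0.362, 0.93, -0.068], [0.099, -0.034, -0.995]]
force: [-0.7, -0.8, -0.3]
opening: 0.005
grasp_force: 0.0
```

```bash
python3 - <<'E'
from h import *
im=imaging.capture("top"); cv2.imwrite("pics/t2.png",cv2.resize(im[120:250,190:340,::-1],(750,650))[:600])
s=bot.read_state();print(s["joint_positions"],s["position"],s["force"],s["tcp_rot"])
E
```

```text
[ -13.69751726   45.56012966   84.92565683   -6.09649007   53.16588715
 -121.28288542] [ 0.62745757 -0.06540459  0.04100849] [-0.07902046  0.83708057  0.31547276] [[-0.92715682 -0.3662174  -0.07915208]
 [-0.36147284  0.92988509 -0.06819903]
 [ 0.09857801 -0.03461987 -0.99452694]]
```

View pics/t2.png

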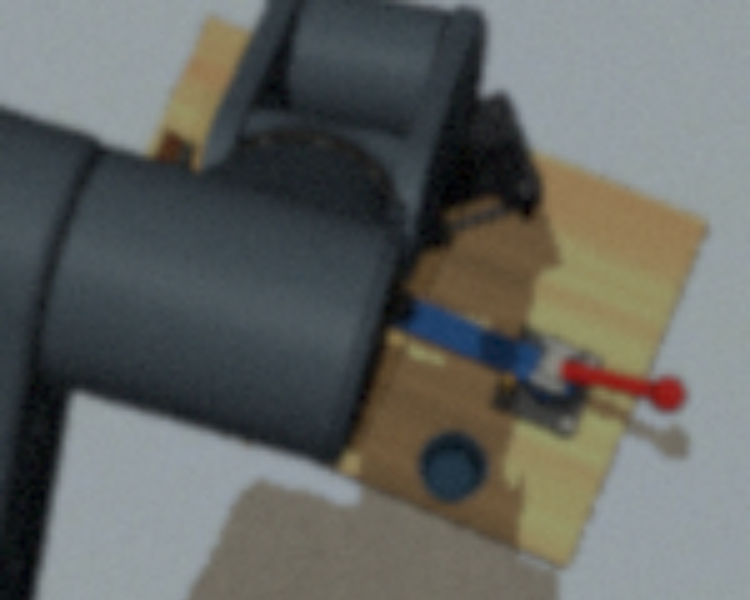

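The strap seems slightly (about 0.05 to 0.08 rad) off square. I'll move the finger inward along the strap to a radius of about 100 mm and press again.

Emit:
{"op": "drive_tool", "data": {"deltas": "0 -3 -12 5 0; 0 -8 -24 6 0; 0 -11 -33 6 0; 0 -11 -33 6 0; 0 -11 -33 6 0"}}

```text
time_s: 7.7
position: [0.617, -0.1001, 0.0474]
tcp_rot: [[-0.929, -0.362, -0.078], [-0.357, 0.931, -0.068], [0.097, -0.035, -0.995]]
force: [0.0, 0.7, -0.1]
opening: 0.004
grasp_force: 0.0
```

Emit:
{"op": "drive_tool", "data": {"deltas": "0 -5 2 0 0; 0 -9 3 0 0; 0 -14 5 0 0; 0 -14 5 0 0; 0 -14 5 0 0"}}

```text
time_s: 8.2
position: [0.6032, -0.0941, 0.0474]
tcp_rot: [[-0.928, -0.364, -0.078], [-0.359, 0.931, -0.068], [0.097, -0.036, -0.995]]
force: [0.0, 0.2, -0.3]
opening: 0.004
grasp_force: 0.0
```

Emit:
{"op": "drive_tool", "data": {"deltas": "0 -3 1 0 0; 0 -6 2 0 0; 0 -6 2 0 0; 0 -6 2 0 0"}}

```text
time_s: 8.6
position: [0.6005, -0.0934, 0.0478]
tcp_rot: [[-0.929, -0.363, -0.07], [-0.359, 0.931, -0.07], [0.091, -0.04, -0.995]]
force: [4.9, -2.0, -2.0]
opening: 0.005
grasp_force: 2.5
```

Emit:
{"op": "drive_tool", "data": {"deltas": "0 -2 1 0 0; 0 -4 2 0 0; 0 -4 2 0 0; 0 -4 2 0 0"}}

```text
time_s: 9.0
position: [0.6002, -0.0931, 0.0482]
tcp_rot: [[-0.929, -0.364, -0.062], [-0.359, 0.93, -0.073], [0.085, -0.046, -0.995]]
force: [9.8, -4.2, -5.7]
opening: 0.004
grasp_force: 5.2
```

Emit:
{"op": "drive_tool", "data": {"deltas": "0 -2 1 0 0; 0 -4 2 0 0; 0 -4 2 0 0; 0 -4 2 0 0"}}

```text
time_s: 9.4
position: [0.5999, -0.093, 0.0485]
tcp_rot: [[-0.93, -0.364, -0.054], [-0.36, 0.93, -0.076], [0.078, -0.051, -0.996]]
force: [13.6, -7.8, -10.2]
opening: 0.005
grasp_force: 8.0
```

The finger stalls firmly at 14 N where the hinge needs about 1.5 N, so the strap is on its stop. I'll back off, lift and verify from above.

Emit:
{"op": "drive_tool", "data": {"deltas": "0 16 -6 0 0; 0 26 -9 0 0; 0 26 -9 40 0; 0 26 -9 80 0; 0 26 -9 125 0; 0 20 -25 170 0; 0 10 -52 200 0; 0 10 -52 200 0; 0 10 -52 200 0"}}

```text
time_s: 10.3
position: [0.5987, -0.1403, 0.2477]
tcp_rot: [[-0.929, -0.362, -0.078], [-0.358, 0.931, -0.067], [0.097, -0.035, -0.995]]
force: [-0.5, -0.2, -1.4]
opening: 0.004
grasp_force: 0.0
```

```bash
python3 - <<'E'
from h import *
im=imaging.capture("wrist"); cv2.imwrite("pics/w4.png",cv2.resize(im[:,:,::-1],(800,600)))
import pickle;pickle.dump(imaging.camera_model("wrist"),open("m4","wb"))
s=bot.read_state();print(s["joint_positions"],s["position"],s["force"])
E
```

```text
[ -20.9240547    29.63940211   79.32086091   -5.41804676   74.05465348
 -130.50303601] [ 0.59813301 -0.13954635  0.24628742] [ 0.08274273  0.93444852 -0.28631394]
```

View pics/w4.png

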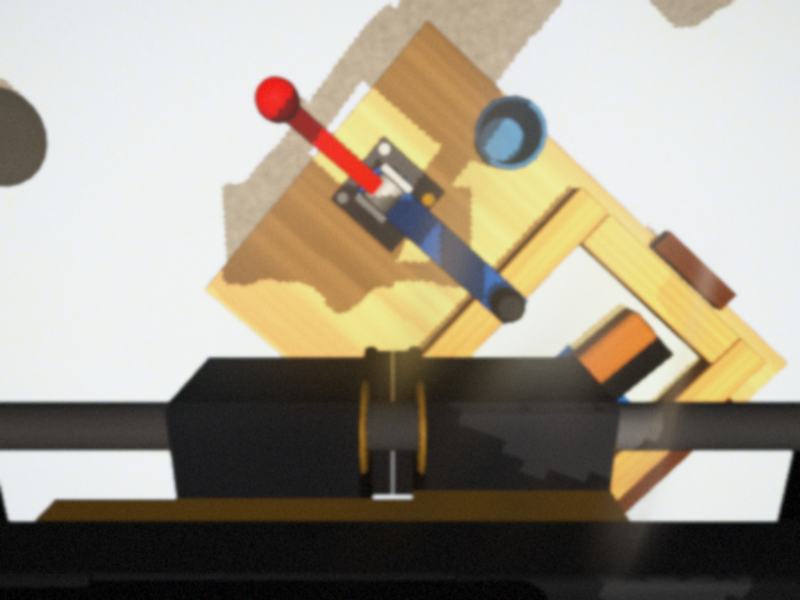

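The view shows the ball at (277,100), the hinge at (388,190), the knob at (510,303), the board's end edge from (208,290) to (428,22), and the strap's pivot-side edges. The strap lies across the near rail.

```bash
python3 - <<'E'
from h import *
r=lambda u,v,z:ray("wrist",u,v,z)[:2]
def ang(a,b): d=b-a; return np.arctan2(d[1],d[0])
bd=ang(r(208,290,.018),r(428,22,.018)); rl=ang(r(420,355,.038),r(580,188,.038))
rm=ang(r(580,188,.038),r(785,360,.038))
for n,a,b in(("hinge-knob",(388,190,.072),(510,303,.08)),("edgeR",(413,196,.056),(499,270,.056)),("edgeL",(390,221,.056),(483,304,.056))):
    print(n,ang(r(*a),r(*b)),ang(r(*a),r(*b))-bd-np.pi/2)
print("bd",bd,"rail",rl,"side rail",rm,"board y exp",np.pi/2-.349)
print("hinge",r(388,190,.072),"knob",r(510,303,.08))
h=r(388,190,.072)
for z in(.136,.13,.125,.12): print(z,r(277,100,z),np.hypot(*(r(277,100,z)-h)), np.sqrt(.09**2-(z-.072)**2))
E
```

```text
hinge-knob 1.204190730096387 -3.1592380127916195
edgeR 1.2421284798103858 -3.1213002630776208
edgeL 1.218546036430626 -3.1448827064573806
bd 2.79263241609311 rail 2.7755340126319785 side rail 1.2716209889262702 board y exp 1.2217963267948966
hinge [ 0.53932023 -0.16930116] knob [ 0.57750616 -0.06984911]
0.136 [ 0.51862441 -0.23527741] 0.06914610178030882 0.06327716807822548
0.13 [ 0.51809028 -0.23705121] 0.07099844942015197 0.068818602136341
0.125 [ 0.51764517 -0.23852936] 0.07254207708895617 0.07273926037567333
0.12 [ 0.51720006 -0.24000752] 0.07408570869096624 0.07613146524269712
```

The strap direction is 1.22 rad against 1.222 for the board's +y, so it is on its stop to within measuring error. The ball is at about (0.518, -0.238, 0.127). Next I'll go above it and press along its arc.

Emit:
{"op": "drive_tool", "data": {"deltas": "0 -25 -33 0 0; 0 -50 -66 0 0; 0 -81 -100 -10 0; 0 -81 -100 -50 0; 0 -81 -100 -80 0; 0 -81 -100 -88 0; 0 -81 -100 -88 0; 0 -81 -100 -88 0"}}

```text
time_s: 11.15
position: [0.519, -0.24, 0.1596]
tcp_rot: [[-0.928, -0.365, -0.078], [-0.36, 0.931, -0.068], [0.097, -0.036, -0.995]]
force: [0.5, 0.0, -0.2]
opening: 0.008
grasp_force: 0.0
```

Emit:
{"op": "drive_tool", "data": {"deltas": "0 0 0 -12 0; 0 -1 0 -22 0; 0 -3 -4 -28 0; 0 -4 -7 -34 0; 0 -5 -10 -40 0; 0 -6 -12 -45 0; 0 -7 -14 -52 0; 0 -7 -16 -59 0; 0 -8 -17 -66 0; 0 -8 -17 -72 0; 0 -8 -17 -75 0; 0 -8 -17 -75 0"}}

```text
time_s: 12.35
position: [0.5099, -0.2574, 0.0842]
tcp_rot: [[-0.928, -0.364, -0.079], [-0.359, 0.931, -0.068], [0.098, -0.035, -0.995]]
force: [-1.1, -1.6, 3.2]
opening: 0.007
grasp_force: 1.4
```

Emit:
{"op": "drive_tool", "data": {"deltas": "0 0 0 -2 0; 0 0 0 -4 0; 0 0 0 -5 0; 0 0 0 -5 0"}}

```text
time_s: 12.75
position: [0.5101, -0.2577, 0.0829]
tcp_rot: [[-0.928, -0.364, -0.078], [-0.359, 0.931, -0.07], [0.098, -0.037, -0.994]]
force: [-5.0, 0.7, 24.2]
opening: 0.007
grasp_force: 12.0
```

Emit:
{"op": "drive_tool", "data": {"deltas": "0 0 0 -1 0; 0 0 0 -3 0; 0 0 0 -3 0; 0 0 0 -3 0"}}

```text
time_s: 13.15
position: [0.5102, -0.2578, 0.0821]
tcp_rot: [[-0.928, -0.364, -0.078], [-0.359, 0.93, -0.071], [0.098, -0.038, -0.994]]
force: [-8.1, 2.9, 37.3]
opening: 0.011
grasp_force: 18.7
```

It's at the end stop: the force rose to 37 N and TCP z of 82 mm is about 84 mm expected. I'll lift off straight up and check.

Emit:
{"op": "drive_tool", "data": {"deltas": "0 0 0 20 0; 0 0 0 60 0; 0 0 0 105 0; 0 30 40 150 0; 0 60 70 170 0; 0 85 100 172 0; 0 85 100 172 0; 0 85 100 172 0"}}

```text
time_s: 13.95
position: [0.595, -0.1553, 0.2474]
tcp_rot: [[-0.927, -0.366, -0.08], [-0.362, 0.93, -0.067], [0.099, -0.034, -0.995]]
force: [-0.9, -0.0, -0.3]
opening: 0.007
grasp_force: 0.0
```

```bash
python3 - <<'E'
from h import *
im=imaging.capture("wrist"); cv2.imwrite("pics/w5.png",cv2.resize(im[:,:,::-1],(800,600)))
s=bot.read_state();print(s["position"],s["force"])
E
```

```text
[ 0.59411308 -0.15636034  0.24697065] [-0.17694363 -0.37590675 -1.46450647]
```

View pics/w5.png

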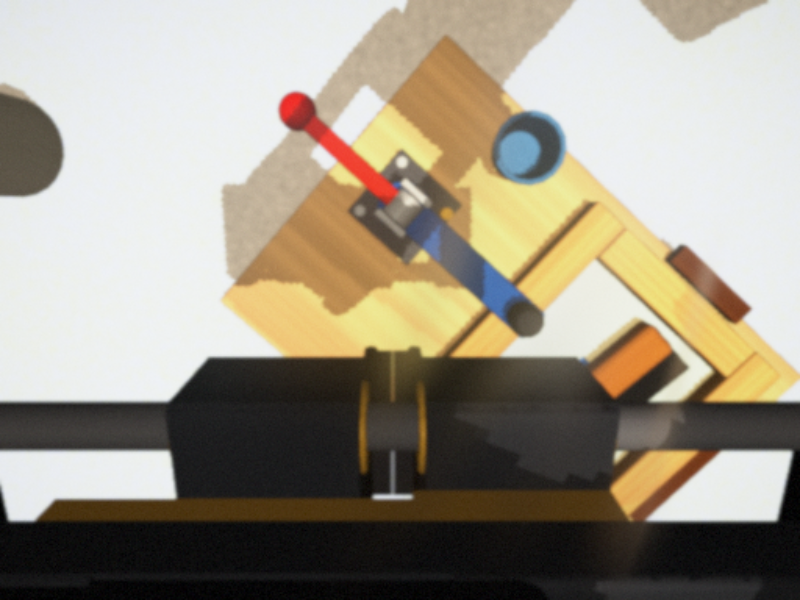

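The lever is level, with the ball at (297,110) and the hinge at (402,200). The strap still lies square across the rail, the pot and squeegee are in place, and the arm is clear.

```bash
python3 -c "
from rig import bot
print(bot.hand_in())"
```

```text
the job is handed in; nothing more can be done
None
```

I pushed the strap against its stop across the rail, then pressed the cam lever fully down, and handed the job in at about 14 s. The screen, pot and squeegee looked unmoved in the last picture; I didn't re-check the jars, mug and brush, and joint 6 came within 0.02° of its limit during the swing.

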